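# Try the dispensing syringes and reject the one that sticks

## Task

The four dispensing syringes in the rack have been washed and must be tried before refilling: press each plunger gently down through its stroke, as far as it will go. Leave every syringe that runs freely in its place in the rack with the plunger fully home. Do not force a plunger that sticks part-way; lift that syringe out and stand it, tip down, in the red reject pot.

Things in the scene. Friction and masses are not known exactly. Their poses are not given: they have to be found in the camera images.
- rack: fixed syringe rack by the green mat: a white drilled plate (56 x 186 mm, 8 mm thick, upper face 130 mm above the origin) carried by two aluminium cheeks over a low tray 76 x 198 mm; origin under its centre, z up, y along the row. Four 27 mm holes at y = -69, -23, +23 and +69 mm, x = 0; one syringe hangs by its flange in each
- reject_pot: loose, heavy (0.45 kg) round red plastic pot, open on top, 80 mm high, 88 mm over the rim, 76 mm clear inside at the mouth and 66 mm at the floor; origin under its centre, z up
- pot_floor (a point): centre of the red pot's inner floor, 6 mm above its underside
- syringe_a: one of four look-alike dispensing syringes, empty, about 70 g: clear barrel 24 mm in diameter and 99 mm long below a round finger flange 39 mm across and 3 mm thick, blue capped tip ending 118 mm below the flange's underside, blue thumb knob on a white 11 mm rod above. Origin on the barrel's axis at the underside of the flange (so on the rack plate's upper face while it hangs in the rack), z up along the axis to the knob
- syringe_a_top (a point): centre of the upper face of syringe_a's blue thumb knob (27 mm across, 10 mm thick): 56 to 68 mm above the syringe's origin at the start, 18 mm when the plunger is fully home (knob 5 mm off the flange). Plungers stay where they are left; a free one slides at about 5 N, a sticking one stops 20 mm or more short of home: 10 to 15 N is firm enough to tell, over 40 N is forcing it
- syringe_b: one of four look-alike dispensing syringes, empty, about 70 g: clear barrel 24 mm in diameter and 99 mm long below a round finger flange 39 mm across and 3 mm thick, blue capped tip ending 118 mm below the flange's underside, blue thumb knob on a white 11 mm rod above. Origin on the barrel's axis at the underside of the flange (so on the rack plate's upper face while it hangs in the rack), z up along the axis to the knob
- syringe_b_top (a point): centre of the upper face of syringe_b's blue thumb knob (27 mm across, 10 mm thick): 56 to 68 mm above the syringe's origin at the start, 18 mm when the plunger is fully home (knob 5 mm off the flange). Plungers stay where they are left; a free one slides at about 5 N, a sticking one stops 20 mm or more short of home: 10 to 15 N is firm enough to tell, over 40 N is forcing it
- syringe_c: one of four look-alike dispensing syringes, empty, about 70 g: clear barrel 24 mm in diameter and 99 mm long below a round finger flange 39 mm across and 3 mm thick, blue capped tip ending 118 mm below the flange's underside, blue thumb knob on a white 11 mm rod above. Origin on the barrel's axis at the underside of the flange (so on the rack plate's upper face while it hangs in the rack), z up along the axis to the knob
- syringe_c_top (a point): centre of the upper face of syringe_c's blue thumb knob (27 mm across, 10 mm thick): 56 to 68 mm above the syringe's origin at the start, 18 mm when the plunger is fully home (knob 5 mm off the flange). Plungers stay where they are left; a free one slides at about 5 N, a sticking one stops 20 mm or more short of home: 10 to 15 N is firm enough to tell, over 40 N is forcing it
- syringe_d: one of four look-alike dispensing syringes, empty, about 70 g: clear barrel 24 mm in diameter and 99 mm long below a round finger flange 39 mm across and 3 mm thick, blue capped tip ending 118 mm below the flange's underside, blue thumb knob on a white 11 mm rod above. Origin on the barrel's axis at the underside of the flange (so on the rack plate's upper face while it hangs in the rack), z up along the axis to the knob
- syringe_d_top (a point): centre of the upper face of syringe_d's blue thumb knob (27 mm across, 10 mm thick): 56 to 68 mm above the syringe's origin at the start, 18 mm when the plunger is fully home (knob 5 mm off the flange). Plungers stay where they are left; a free one slides at about 5 N, a sticking one stops 20 mm or more short of home: 10 to 15 N is firm enough to tell, over 40 N is forcing it
- syringe_a_tip (a point): lower end of syringe_a's blue capped tip, on the barrel's axis 118 mm below the flange's underside. The syringe can be lifted by its knob or rod without drawing the plunger out
- syringe_b_tip (a point): lower end of syringe_b's blue capped tip, on the barrel's axis 118 mm below the flange's underside. The syringe can be lifted by its knob or rod without drawing the plunger out
- syringe_c_tip (a point): lower end of syringe_c's blue capped tip, on the barrel's axis 118 mm below the flange's underside. The syringe can be lifted by its knob or rod without drawing the plunger out
- syringe_d_tip (a point): lower end of syringe_d's blue capped tip, on the barrel's axis 118 mm below the flange's underside. The syringe can be lifted by its knob or rod without drawing the plunger out
Mind the look-alikes: they are no part of the job. What is shaped like the syringe_b but green is not meant.

How it is judged:
On the way:
1. every plunger has been tried: the free ones are fully home, the sticking one has been pressed to where it stops and not forced on (((z of syringe_a_top in the frame of syringe_a between 0.034 and 0.0485 m and z of syringe_b_top in the frame of syringe_b below 0.0215 m and z of syringe_c_top in the frame of syringe_c below 0.0215 m and z of syringe_d_top in the frame of syringe_d below 0.0215 m) or (z of syringe_b_top in the frame of syringe_b between 0.034 and 0.0485 m and z of syringe_a_top in the frame of syringe_a below 0.0215 m and z of syringe_c_top in the frame of syringe_c below 0.0215 m and z of syringe_d_top in the frame of syringe_d below 0.0215 m) or (z of syringe_c_top in the frame of syringe_c between 0.034 and 0.0485 m and z of syringe_a_top in the frame of syringe_a below 0.0215 m and z of syringe_b_top in the frame of syringe_b below 0.0215 m and z of syringe_d_top in the frame of syringe_d below 0.0215 m) or (z of syringe_d_top in the frame of syringe_d between 0.034 and 0.0485 m and z of syringe_a_top in the frame of syringe_a below 0.0215 m and z of syringe_b_top in the frame of syringe_b below 0.0215 m and z of syringe_c_top in the frame of syringe_c below 0.0215 m))), for 0.1 s.
At the end, for the whole second after the job is handed in: free syringes hang upright in their own rack holes (within 10 mm), plungers home within 3.5 mm; the sticking one is at rest in the red pot, tip within 14 mm of its floor, its plunger not forced (knob top over 34 mm above the flange's underside); the pot stands upright on the bench (((z of syringe_a_top in the frame of syringe_a above 0.034 m and horizontal distance between syringe_a_tip and pot_floor below 0.036 m and z of syringe_a_tip in the frame of reject_pot between 0 and 0.02 m and angle between syringe_a's own z axis and vertical below 0.8 rad and linear speed of syringe_a below 0.02 m/s and z of syringe_b_top in the frame of syringe_b below 0.0215 m and distance of each of syringe_b, syringe_c, syringe_d from where it was at the start of the episode below 0.01 m and angle between each of syringe_b, syringe_c, syringe_d's own z axis and vertical below 0.1 rad and z of syringe_c_top in the frame of syringe_c below 0.0215 m and z of syringe_d_top in the frame of syringe_d below 0.0215 m) or (z of syringe_b_top in the frame of syringe_b above 0.034 m and horizontal distance between syringe_b_tip and pot_floor below 0.036 m and z of syringe_b_tip in the frame of reject_pot between 0 and 0.02 m and angle between syringe_b's own z axis and vertical below 0.8 rad and linear speed of syringe_b below 0.02 m/s and z of syringe_a_top in the frame of syringe_a below 0.0215 m and distance of each of syringe_a, syringe_c, syringe_d from where it was at the start of the episode below 0.01 m and angle between each of syringe_a, syringe_c, syringe_d's own z axis and vertical below 0.1 rad and z of syringe_c_top in the frame of syringe_c below 0.0215 m and z of syringe_d_top in the frame of syringe_d below 0.0215 m) or (z of syringe_c_top in the frame of syringe_c above 0.034 m and horizontal distance between syringe_c_tip and pot_floor below 0.036 m and z of syringe_c_tip in the frame of reject_pot between 0 and 0.02 m and angle between syringe_c's own z axis and vertical below 0.8 rad and linear speed of syringe_c below 0.02 m/s and z of syringe_a_top in the frame of syringe_a below 0.0215 m and distance of each of syringe_a, syringe_b, syringe_d from where it was at the start of the episode below 0.01 m and angle between each of syringe_a, syringe_b, syringe_d's own z axis and vertical below 0.1 rad and z of syringe_b_top in the frame of syringe_b below 0.0215 m and z of syringe_d_top in the frame of syringe_d below 0.0215 m) or (z of syringe_d_top in the frame of syringe_d above 0.034 m and horizontal distance between syringe_d_tip and pot_floor below 0.036 m and z of syringe_d_tip in the frame of reject_pot between 0 and 0.02 m and angle between syringe_d's own z axis and vertical below 0.8 rad and linear speed of syringe_d below 0.02 m/s and z of syringe_a_top in the frame of syringe_a below 0.0215 m and distance of each of syringe_a, syringe_b, syringe_c from where it was at the start of the episode below 0.01 m and angle between each of syringe_a, syringe_b, syringe_c's own z axis and vertical below 0.1 rad and z of syringe_b_top in the frame of syringe_b below 0.0215 m and z of syringe_c_top in the frame of syringe_c below 0.0215 m)) and angle between reject_pot's own z axis and vertical below 0.1 rad and height (world z) of reject_pot below 0.012 m); the robot touches nothing.
It fails at once if the red pot was knocked over (angle between reject_pot's own z axis and vertical above 0.6 rad).
It also fails if it takes over 54 s, if anything falls off the work surface, if the arm or the gripper's body presses on something with over 40 N, if the wrist force passes 120 N, or if a joint passes its speed limit or range.

## Robot

A 6-joint arm with a two-finger parallel gripper is mounted at the origin on a cart in front of the work surface, level with it; the furniture and walls round the work are solid. World frame = base frame: x ahead of the robot, y to its left, z up, the work surface at z = 0. Lengths are in m, angles in rad, forces in N, time in s.
With the tool pointing down it reaches from about 0.25 to 0.775 m from the base axis. Payload 4 kg.
Tool frame: the origin (TCP) lies midway between the tips of the shut fingers; the grasp point (between the pads) lies 19 mm behind it (robot.tcp_to_grasp is the distance from the TCP to the grasp point, in m); z points along the fingers, y is the line along which they close (so a half turn about z gives the same grasp; the last joint's range is limited). The gripper opens to 94 mm and grips with 3 to 60 N. Pads are 16 mm wide; open, the fingers measure 119 mm over their backs; the gripper's body (75 mm by 177 mm) begins 78 mm behind the grasp point.
Start: joints at [-1.268, 0.087, 1.371, -0, 1.684, -0.103], TCP at [0.217, -0.505, 0.206] pointing down, gripper open.
Joint ranges: [-3.1, 3.1], [-0.76, 2.03], [0.27, 2.55], [-1.08, 4.22], [0.17, 2.65], [-2.57, 2.57]. Speed limits (rad/s): [2.79, 2.79, 3.14, 3.14, 3.14, 3.14].

## Interface

Orientations are given as [roll, pitch, yaw] about the fixed x, y, z axes, in that order (R = Rz(yaw) Ry(pitch) Rx(roll)).
In Python, from bench import robot, viewer gives the robot as it stands. The module is installed in compiled form; this text tells all that it offers.
- The arm moves only by the shell command python3 -m handwheel 'ROWS' [OPENING]. ROWS is JSON, a list of rows, each a list of 6 numbers: the shift along the tool's x, y, z in units of 0.2 m (1.0 is 0.2 m), then the turn, a rotation vector about the tool's x, y, z in units of 30 degrees (1.0 is 30 degrees). In form: [[x, y, z, wx, wy, wz], ...]. A call has 1 to 10 rows; each row is the pose to reach, as a shift and turn from the pose commanded when the call began, along the tool's axes at that moment; what a row does not reach only later rows make up. A row lasts 1/12 s, in which the tool goes at most 41.7 mm and 7.16 degrees, less where a joint would pass 70% of its speed; a pose out of reach is approached as far as the arm can. A call with a number of a shift or a turn outside -1 to 1 is refused whole. A call with a gripper value outside its range is refused whole. OPENING is the gripper's target within -1 to 1 (shut at 1, half-way at 0, fully open at -1), set as the call begins (- or left out, the last holds). The fingers move at their own pace and stop on an object; the grip force is fixed at half the most. Time passes only in rows, so rows that repeat a pose let the fingers close. It gives the time, the measured TCP pose, the force, the opening and the grip force at its end, in the units of the state.
- robot.get_obs(): the state, without advancing time (a new reading comes with each control period).
- viewer.snapshot(name): name is "scene" or "side" or "wrist"; returns the picture (384x512x3 uint8, red, green, blue); there is no depth.
- viewer.calibration(name): a dict with "fx", "fy", "cx", "cy" (pixels), "R" (3x3) and "t" (3): a world point X has camera coordinates R X + t. Camera axes: x right, y down, z forward; pixel columns grow to the right and rows downward; lengths in m; the calibration is good to about 2 mm. A picture is of the moment at which its call begins: read the wrist's pose just before it. calibration takes no time and is no camera call; for the wrist camera it gives the pose at the moment of the call.
- robot.close_job(): hands the job in; it is judged then, once.
The state is a dict: "time": time; "joint_positions": joint angles; "qvel": joint speeds; "joint_torque": joint torques, N m; "tool_pos": TCP position; "ee_rot": TCP orientation; "wrist_force": force on the tool from outside, world axes, zero at the start; "wrist_torque": the same for the moment, N m; "width": finger opening in m; "finger_force": force on a finger pad.
Only numpy, scipy, OpenCV 4.12 (cv2) and the standard library are available. Lean on these libraries where they do the work, as an engineer would, in place of code of your own. Each camera call takes 0.05 s, during which the arm holds its last target. There are 200 camera calls.

## Working session

There is one attempt and no reset: what is moved stays moved. The work goes in short steps, Python scripts to look and compute and a shell command to move; the robot and the scene stay as the last step left them, time stands still between calls to the robot, and variables do not carry over. Pictures are saved under pics/ and viewed, at most 10 in all, crops included, and the job is handed in when it is done.

```bash
mkdir -p pics
python3 - <<'E'
from bench import robot, viewer
import cv2, numpy as np
o=robot.get_obs(); print(o['time'],o['tool_pos'],o['ee_rot'],o['width'],o['wrist_force'])
for n in ('scene','side'):
    im=viewer.snapshot(n); cv2.imwrite(f'pics/{n}0.png',im[:,:,::-1]); c=viewer.calibration(n); print(n,{k:np.round(v,3).tolist() for k,v in c.items()})
E
```

```text
0.0 [ 0.21695018 -0.50479949  0.20433029] [-3.13942759e+00 -2.33946408e-04  4.05786328e-01] 0.09385804952938433 [1.55625158 0.52480821 0.00950743]
scene {'fx': 395.524, 'fy': 395.524, 'cx': 249.256, 'cy': 190.725, 'R': [[0.812, -0.583, -0.022], [-0.288, -0.367, -0.884], [0.508, 0.724, -0.466]], 't': [-0.618, 0.091, 0.991]}
side {'fx': 462.736, 'fy': 462.736, 'cx': 255.688, 'cy': 192.48, 'R': [[0.403, -0.915, -0.011], [-0.379, -0.156, -0.912], [0.833, 0.371, -0.41]], 't': [-0.558, 0.244, 0.897]}
```

View pics/scene0.png

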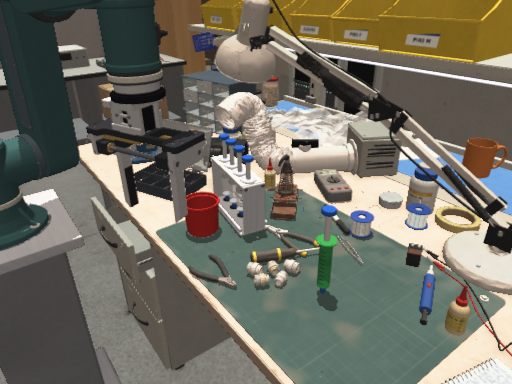

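View pics/side0.png

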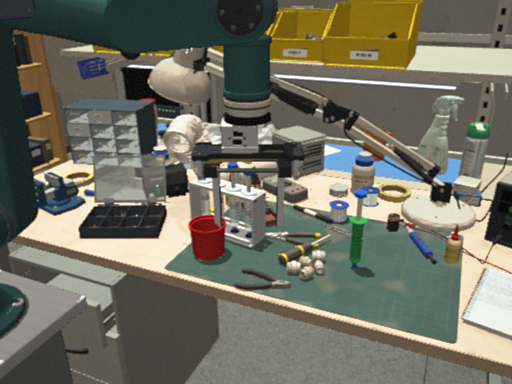

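The rack with its white plate is at scene px about (238,175), with four blue knobs between (226,128) and (248,160). The red pot is at (202,215). The green syringe at (326,245) on the mat is the look-alike, so I'll leave it alone. Next is a close crop of the rack.

```bash
cat > h.py <<'E'
import cv2, numpy as np
from bench import robot, viewer
def ray(c,u,v):
    R=np.array(c['R']);t=np.array(c['t'])
    return -R.T@t, R.T@np.array([(u-c['cx'])/c['fx'],(v-c['cy'])/c['fy'],1])
def onz(c,u,v,z):
    o,d=ray(c,u,v); return o+d*(z-o[2])/d[2]
def proj(c,X):
    x=np.array(c['R'])@np.array(X)+np.array(c['t']); return np.array([c['fx']*x[0]/x[2]+c['cx'],c['fy']*x[1]/x[2]+c['cy']])
def tri(c1,p1,c2,p2):
    o1,d1=ray(c1,*p1);o2,d2=ray(c2,*p2)
    s=np.linalg.lstsq(np.c_[d1,-d2],o2-o1,rcond=None)[0]; a=o1+d1*s[0];b=o2+d2*s[1]
    return (a+b)/2,np.linalg.norm(a-b)
def blobs(im,lo,hi,amin=8):
    m=cv2.inRange(cv2.cvtColor(im,cv2.COLOR_RGB2HSV),lo,hi)
    n,_,st,ce=cv2.connectedComponentsWithStats(m)
    return [(st[i].tolist(),ce[i].round(1).tolist()) for i in range(1,n) if st[i][4]>=amin],m
E
python3 - <<'E'
from h import *
im=cv2.imread('pics/scene0.png'); s2=cv2.imread('pics/side0.png')
a=cv2.resize(im[110:245,170:280],None,fx=4,fy=4,interpolation=cv2.INTER_CUBIC)
cv2.imwrite('pics/crop0.png',a)
for n,i in (('scene',im),('side',s2)):
    c=viewer.calibration(n)
    b,m=blobs(i[:,:,::-1].copy(),(100,120,60),(125,255,255))
    if n=='scene':print('blue',[x for x in b if 210<x[1][0]<265 and 110<x[1][1]<240])
    b,m=blobs(i[:,:,::-1].copy(),(0,150,60),(6,255,255),200)
    for x in b:
        print(n,'red',x,np.round(onz(c,x[0][0]+x[0][2]/2,x[0][1]+10,.08),3), 'bottom',np.round(onz(c,x[0][0]+x[0][2]/2,x[0][1]+x[0][3],0),3))
E
```

```text
blue [([219, 127, 20, 18, 163], [228.0, 136.4]), ([234, 145, 11, 7, 67], [238.7, 148.1]), ([242, 155, 11, 7, 66], [247.0, 158.0]), ([226, 196, 3, 4, 10], [226.8, 197.5]), ([232, 204, 4, 3, 11], [233.6, 205.1]), ([240, 212, 3, 4, 9], [240.9, 213.3])]
scene red ([186, 192, 33, 45, 1300], [202.0, 213.6]) [ 0.396 -0.326  0.08 ] bottom [ 0.378 -0.345  0.   ]
scene red ([433, 262, 48, 56, 244], [459.0, 291.3]) [ 0.621 -0.812  0.08 ] bottom [ 0.609 -0.837  0.   ]
side red ([189, 215, 37, 46, 1242], [207.0, 237.3]) [ 0.386 -0.32   0.08 ] bottom [ 0.36  -0.329  0.   ]
```

View pics/crop0.png

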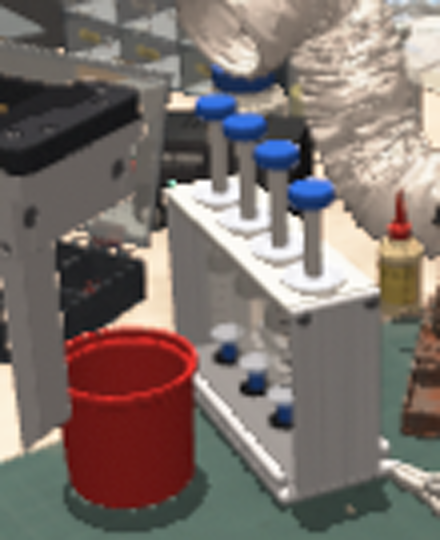

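The crop shows four blue knobs, at full-image px (223.8,135), (231,141), (239,148.5) and (247.5,158). Their flange centres are near (224,159), (231.5,165), (239.5,172) and (248.5,179.5). The rack stands behind the pot, and the fume hose is further behind the rack.

Run:
```python
from h import *
np.set_printoptions(precision=3,suppress=True)
c=viewer.calibration('scene'); s=viewer.calibration('side')
F=[(217,199),(246,222),(278,250),(314,280)];K=[(215,102),(244,122),(277,149),(310,187)]
P=[]
for f,k in zip(F,K):
    f=(f[0]/4+169.6,f[1]/4+109.6);k=(k[0]/4+169.6,k[1]/4+109.6)
    X=onz(c,*f,.133); P.append(X)
    zs=np.linspace(.17,.21,81); pr=np.array([proj(c,[*X[:2],z]) for z in zs]); i=np.argmin(abs(pr[:,1]-k[1]))
    print(X,'knobtop z',zs[i],'du',pr[i,0]-k[0],'side px',proj(s,[*X[:2],zs[i]]))
P=np.array(P); print(np.diff(P,axis=0),np.linalg.norm(np.diff(P,axis=0),axis=1)); d=P[3]-P[0]; print('dir',np.arctan2(d[1],d[0]),P.mean(0))
# hose: nozzle underside / elbow
for p,q in [((240,108),(185,133)),((222,125),(0,0))][:1]: print('hose',tri(c,p,s,q))
for p in [(222,118),(248,62),(350,135)]: print(p,[onz(c,*p,z) for z in (.15,.25,.35)])
```

```text
[ 0.505 -0.251  0.133] knobtop z 0.198 du -0.8739825151525338 side px [204.286 156.563]
[ 0.5   -0.293  0.133] knobtop z 0.198 du -0.6881349630728835 side px [218.113 159.411]
[ 0.493 -0.338  0.133] knobtop z 0.1965 du -0.6953405702961106 side px [233.652 163.495]
[ 0.486 -0.384  0.133] knobtop z 0.19 du 0.39330678194238544 side px [250.088 169.638]
[[-0.005 -0.041  0.   ]
 [-0.007 -0.046  0.   ]
 [-0.007 -0.046 -0.   ]] [0.042 0.046 0.046]
dir -1.715246175823641 [ 0.496 -0.317  0.133]
hose (array([ 0.663, -0.098,  0.2  ]), np.float64(0.005956755957866935))
(222, 118) [array([ 0.659, -0.001,  0.15 ]), array([ 0.491, -0.276,  0.25 ]), array([ 0.324, -0.552,  0.35 ])]
(248, 62) [array([1.299, 0.754, 0.15 ]), array([0.963, 0.279, 0.25 ]), array([ 0.626, -0.196,  0.35 ])]
(350, 135) [array([ 0.849, -0.36 ,  0.15 ]), array([ 0.632, -0.541,  0.25 ]), array([ 0.414, -0.722,  0.35 ])]
```

```bash
python3 - <<'E'
from h import *
np.set_printoptions(precision=3,suppress=True)
c=viewer.calibration('scene'); s=viewer.calibration('side')
for n,p,q in [('lamphead',(248,75),(182,97)),('lamp elbow',(262,38),(208,58)),('lamp joint',(400,125),(352,130)),('base',(480,245),(437,210))]: print(n,tri(c,p,s,q))
print(robot.get_obs()['tool_pos'])
E
python3 -m handwheel '[[0.2,0,-0.3,0,0,-0.24],[0.4,0,-0.3,0,0,-0.48],[0.6,0,-0.3,0,0,-0.72],[0.8,0,-0.3,0,0,-0.95],[0.8,0,-0.3,0,0,-1],[0.8,0,-0.3,0,0,-1]]' 1
```

```text
lamphead (array([ 0.722, -0.059,  0.284]), np.float64(0.0013847020549549102))
lamp elbow (array([ 0.691, -0.171,  0.403]), np.float64(0.006081530611137804))
lamp joint (array([ 0.783, -0.552,  0.232]), np.float64(0.018877458388707417))
base (array([ 0.747, -0.793,  0.056]), np.float64(0.024235917706380228))
[ 0.217 -0.505  0.204]
time: 0.6
tool_pos: [0.3674, -0.4402, 0.2651]
ee_rot: [-3.142, -0.001, 0.936]
wrist_force: [-0.9, 0.0, 0.3]
width: 0.0575
finger_force: 0.0
```

```bash
python3 -m handwheel '[[0.15,0.08,0,0,0,-0.24],[0.3,0.16,0,0,0,-0.48],[0.45,0.24,0,0,0,-0.7],[0.6,0.31,0,0,0,-0.94],[0.6,0.31,0,0,0,-0.94],[0.6,0.31,0,0,0,-0.94],[0.6,0.31,0,0,0,-0.94]]' 1
python3 - <<'E'
from h import *
np.set_printoptions(precision=3,suppress=True)
cw=viewer.calibration('wrist'); im=viewer.snapshot('wrist'); cv2.imwrite('pics/w1.png',im[:,:,::-1])
sc=viewer.snapshot('scene'); sd=viewer.snapshot('side')
cv2.imwrite('pics/sd1.png',sd[:,:,::-1]); cv2.imwrite('pics/sc1.png',sc[:,:,::-1])
b,m=blobs(im,(100,110,40),(128,255,255),60); print(b)
for x in b: print(onz(cw,*x[1],.19),onz(cw,*x[1],.198))
both=np.hstack([im, cv2.resize(sd[120:280,150:310],(384,384))]); cv2.imwrite('pics/b1.png',cv2.resize(both,(800,343))[:,:,::-1])
E
```

```text
time: 1.18
tool_pos: [0.4845, -0.3838, 0.2649]
ee_rot: [-3.14, 0.0, 1.419]
wrist_force: [-0.1, 0.2, -0.2]
width: 0.0106
finger_force: 0.0
[([244, 0, 35, 34, 971], [261.1, 15.0]), ([244, 60, 33, 35, 913], [259.6, 76.8]), ([243, 120, 31, 33, 778], [258.2, 136.2]), ([243, 173, 29, 31, 675], [256.7, 187.9]), ([382, 233, 30, 12, 105], [395.2, 236.8]), ([389, 245, 38, 32, 833], [407.6, 260.8]), ([464, 254, 32, 22, 125], [476.0, 261.1])]
[ 0.511 -0.243  0.19 ] [ 0.511 -0.245  0.198]
[ 0.503 -0.287  0.19 ] [ 0.503 -0.288  0.198]
[ 0.495 -0.333  0.19 ] [ 0.495 -0.332  0.198]
[ 0.487 -0.376  0.19 ] [ 0.488 -0.375  0.198]
[ 0.605 -0.441  0.19 ] [ 0.601 -0.437  0.198]
[ 0.615 -0.466  0.19 ] [ 0.611 -0.461  0.198]
[ 0.677 -0.476  0.19 ] [ 0.671 -0.471  0.198]
```

View pics/b1.png

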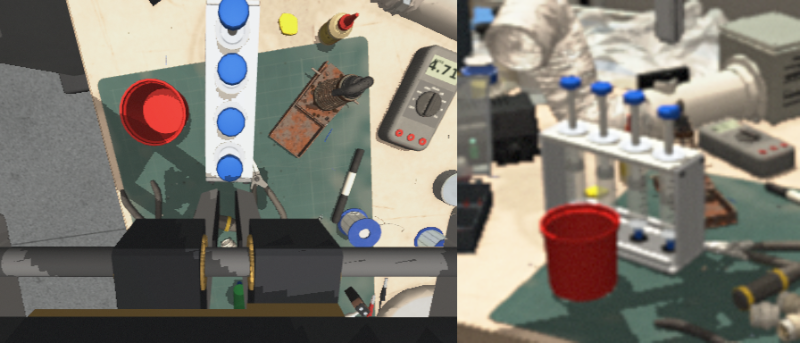

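The wrist view (left half) shows the four knobs in a row along x≈257 of the full frame, rows 15–188, with the red pot to the left. In the side crop all four knobs are clear of the arm. Next I'll triangulate the knobs between the wrist and side views.

Run:
```python
from h import *
np.set_printoptions(precision=4,suppress=True)
cw=viewer.calibration('wrist'); s=viewer.calibration('side'); c=viewer.calibration('scene')
L=lambda n:cv2.imread(f'pics/{n}.png')[:,:,::-1].copy()
bw,_=blobs(L('w1'),(100,110,40),(128,255,255),60)
bs,_=blobs(L('sd1'),(100,110,40),(128,255,255),12); bs=[x for x in bs if 185<x[1][0]<240 and 145<x[1][1]<175]; print(bs)
bs.sort(key=lambda x:x[1][0])
for x in bw[:4]:
    for y in bs:
        X,e=tri(cw,x[1],s,y[1])
        if e<.006: print(X,e,'scene px',proj(c,X))
for n,cc in (('w1',cw),('sd1',s)):
    b,_=blobs(L(n),(0,150,60),(6,255,255),400) ; print(n,[(x,onz(cc,x[0][0]+x[0][2]/2,x[0][1]+x[0][3]/2,.08)) for x in b])
```

```text
[([198, 156, 10, 6, 45], [202.2, 158.1]), ([213, 158, 9, 6, 44], [216.9, 160.6]), ([228, 161, 9, 8, 51], [232.2, 164.8])]
[ 0.5108 -0.2425  0.1908] 0.001501983479278167 scene px [222.652  136.3586]
[ 0.5033 -0.2873  0.1931] 3.099558080077622e-05 scene px [229.9344 141.129 ]
[ 0.4952 -0.333   0.1915] 0.00019383860038483153 scene px [237.907  148.0365]
w1 [(([134, 88, 77, 75, 4459], [171.4, 125.1]), array([ 0.3967, -0.313 ,  0.08  ]))]
sd1 [(([189, 215, 37, 46, 1303], [207.6, 236.3]), array([ 0.3329, -0.3493,  0.08  ]))]
```

```bash
cat > chk.py <<'E'
import sys
from bench import robot
o=robot.get_obs(); p=o['tool_pos']; f=o['wrist_force'][2]
print('t %.2f xyz %.4f %.4f %.4f Fz %.1f'%(o['time'],*p,f))
sys.exit(abs(f)>8.5)
E
python3 -m handwheel '[[0.03,0.01,0.1,0,0,0],[0.03,0.01,0.2,0,0,0],[0.03,0.01,0.3,0,0,0],[0.03,0.01,0.325,0,0,0]]' >/dev/null; python3 chk.py &&
python3 -m handwheel '[[0,0,0.02,0,0,0],[0,0,0.05,0,0,0],[0,0,0.05,0,0,0]]' >/dev/null; python3 chk.py &&
python3 -m handwheel '[[0,0,0.02,0,0,0],[0,0,0.035,0,0,0],[0,0,0.035,0,0,0]]' >/dev/null; python3 chk.py
```

```text
t 1.67 xyz 0.4862 -0.3772 0.1967 Fz -1.3
t 1.67 xyz 0.4862 -0.3772 0.1967 Fz -1.3
t 1.67 xyz 0.4862 -0.3772 0.1967 Fz -1.3False
False
False
```

```bash
sed -i 's/sys.exit(.*/sys.exit(int(abs(f)>8.5))/' chk.py
python3 -m handwheel '[[0,0,0.02,0,0,0],[0,0,0.04,0,0,0],[0,0,0.04,0,0,0]]' >/dev/null; python3 chk.py &&
python3 -m handwheel '[[0,0,0.02,0,0,0],[0,0,0.035,0,0,0],[0,0,0.035,0,0,0]]' >/dev/null; python3 chk.py
```

```text
t 1.92 xyz 0.4883 -0.3780 0.1930 Fz 0.3
t 2.17 xyz 0.4890 -0.3782 0.1869 Fz 1.2
```

```bash
python3 -m handwheel '[[0,0,0.01,0,0,0],[0,0,0.02,0,0,0],[0,0,0.02,0,0,0]]' >/dev/null; python3 chk.py &&
python3 -m handwheel '[[0,0,0.01,0,0,0],[0,0,0.015,0,0,0],[0,0,0.015,0,0,0]]' >/dev/null && python3 chk.py &&
python3 -m handwheel '[[0,0,0.01,0,0,0],[0,0,0.015,0,0,0],[0,0,0.015,0,0,0]]' >/dev/null && python3 chk.py &&
python3 -m handwheel '[[0,0,0.01,0,0,0],[0,0,0.015,0,0,0],[0,0,0.015,0,0,0]]' >/dev/null && python3 chk.py &&
python3 -m handwheel '[[0,0,0.01,0,0,0],[0,0,0.015,0,0,0],[0,0,0.015,0,0,0]]' >/dev/null && python3 chk.py
```

```text
t 2.42 xyz 0.4889 -0.3780 0.1820 Fz 4.1
t 2.67 xyz 0.4887 -0.3777 0.1784 Fz 3.7
t 2.92 xyz 0.4885 -0.3775 0.1751 Fz 3.2
t 3.17 xyz 0.4884 -0.3775 0.1721 Fz 3.7
t 3.42 xyz 0.4885 -0.3774 0.1692 Fz 4.3
```

```bash
python3 -m handwheel '[[0,0,0.01,0,0,0],[0,0,0.015,0,0,0],[0,0,0.015,0,0,0]]' >/dev/null; python3 chk.py &&
python3 -m handwheel '[[0,0,0.01,0,0,0],[0,0,0.015,0,0,0],[0,0,0.015,0,0,0]]' >/dev/null && python3 chk.py &&
python3 -m handwheel '[[0,0,0.01,0,0,0],[0,0,0.02,0,0,0],[0,0,0.02,0,0,0]]' >/dev/null && python3 chk.py &&
python3 -m handwheel '[[0,0,0.01,0,0,0],[0,0,0.02,0,0,0],[0,0,0.02,0,0,0]]' >/dev/null && python3 chk.py &&
python3 -m handwheel '[[0,0,0.01,0,0,0],[0,0,0.015,0,0,0],[0,0,0.015,0,0,0]]' >/dev/null && python3 chk.py &&
python3 -m handwheel '[[0,0,0.01,0,0,0],[0,0,0.01,0,0,0]]' >/dev/null && python3 chk.py &&
python3 -m handwheel '[[0,0,0.01,0,0,0],[0,0,0.01,0,0,0]]' >/dev/null && python3 chk.py &&
python3 -m handwheel '[[0,0,0.01,0,0,0],[0,0,0.01,0,0,0]]' >/dev/null && python3 chk.py
```

```text
t 3.67 xyz 0.4884 -0.3775 0.1662 Fz 4.1
t 3.92 xyz 0.4884 -0.3775 0.1632 Fz 4.4
t 4.17 xyz 0.4884 -0.3773 0.1589 Fz 4.5
t 4.42 xyz 0.4883 -0.3772 0.1548 Fz 2.5
t 4.67 xyz 0.4882 -0.3771 0.1519 Fz 3.6
t 4.83 xyz 0.4882 -0.3772 0.1504 Fz 4.9
t 5.00 xyz 0.4884 -0.3773 0.1504 Fz 9.8
```

S4 ran free, and home reads TCP z ≈ 0.150. Next is S3.

```bash
python3 -m handwheel '[[0,0,-0.15,0,0,0],[0,0,-0.32,0,0,0],[0.12,0,-0.32,0,0,0],[0.23,0.005,-0.32,0,0,0],[0.23,0.005,-0.32,0,0,0],[0.23,0.005,-0.25,0,0,0],[0.23,0.005,-0.22,0,0,0],[0.23,0.005,-0.20,0,0,0],[0.23,0.005,-0.185,0,0,0],[0.23,0.005,-0.185,0,0,0]]' >/dev/null; python3 chk.py &&
python3 -m handwheel '[[0,0,0.01,0,0,0],[0,0,0.015,0,0,0],[0,0,0.015,0,0,0]]' >/dev/null && python3 chk.py &&
python3 -m handwheel '[[0,0,0.01,0,0,0],[0,0,0.015,0,0,0],[0,0,0.015,0,0,0]]' >/dev/null && python3 chk.py &&
python3 -m handwheel '[[0,0,0.01,0,0,0],[0,0,0.015,0,0,0],[0,0,0.015,0,0,0]]' >/dev/null && python3 chk.py &&
python3 -m handwheel '[[0,0,0.01,0,0,0],[0,0,0.015,0,0,0],[0,0,0.015,0,0,0]]' >/dev/null && python3 chk.py &&
python3 -m handwheel '[[0,0,0.01,0,0,0],[0,0,0.015,0,0,0],[0,0,0.015,0,0,0]]' >/dev/null && python3 chk.py &&
python3 -m handwheel '[[0,0,0.01,0,0,0],[0,0,0.015,0,0,0],[0,0,0.015,0,0,0]]' >/dev/null && python3 chk.py &&
python3 -m handwheel '[[0,0,0.01,0,0,0],[0,0,0.015,0,0,0],[0,0,0.015,0,0,0]]' >/dev/null && python3 chk.py &&
python3 -m handwheel '[[0,0,0.01,0,0,0],[0,0,0.015,0,0,0],[0,0,0.015,0,0,0]]' >/dev/null && python3 chk.py
```

```text
t 5.83 xyz 0.4959 -0.3319 0.1846 Fz 0.8
t 6.08 xyz 0.4962 -0.3320 0.1826 Fz 3.7
t 6.33 xyz 0.4962 -0.3320 0.1793 Fz 3.9
t 6.58 xyz 0.4962 -0.3320 0.1761 Fz 3.2
t 6.83 xyz 0.4963 -0.3320 0.1731 Fz 3.7
t 7.08 xyz 0.4962 -0.3320 0.1700 Fz 3.4
t 7.33 xyz 0.4962 -0.3320 0.1671 Fz 4.9
t 7.58 xyz 0.4962 -0.3320 0.1641 Fz 3.5
t 7.83 xyz 0.4963 -0.3322 0.1611 Fz 2.8
```

```bash
python3 -m handwheel '[[0,0,0.01,0,0,0],[0,0,0.02,0,0,0],[0,0,0.02,0,0,0]]' >/dev/null && python3 chk.py &&
python3 -m handwheel '[[0,0,0.01,0,0,0],[0,0,0.02,0,0,0],[0,0,0.02,0,0,0]]' >/dev/null && python3 chk.py &&
python3 -m handwheel '[[0,0,0.01,0,0,0],[0,0,0.01,0,0,0]]' >/dev/null && python3 chk.py &&
python3 -m handwheel '[[0,0,0.01,0,0,0],[0,0,0.01,0,0,0]]' >/dev/null && python3 chk.py &&
python3 -m handwheel '[[0,0,0.01,0,0,0],[0,0,0.01,0,0,0]]' >/dev/null && python3 chk.py
```

```text
t 8.08 xyz 0.4963 -0.3322 0.1570 Fz 2.5
t 8.33 xyz 0.4962 -0.3324 0.1530 Fz 2.4
t 8.50 xyz 0.4962 -0.3324 0.1511 Fz 1.5
t 8.67 xyz 0.4963 -0.3324 0.1504 Fz 6.7
t 8.83 xyz 0.4964 -0.3325 0.1503 Fz 12.7
```

S3 ran free and is home. Next is S2, and I'll take a side picture afterwards.

```bash
python3 -m handwheel '[[0,0,-0.15,0,0,0],[0,0,-0.32,0,0,0],[0.12,0,-0.32,0,0,0],[0.23,0.005,-0.32,0,0,0],[0.23,0.005,-0.32,0,0,0],[0.23,0.005,-0.25,0,0,0],[0.23,0.005,-0.22,0,0,0],[0.23,0.005,-0.20,0,0,0],[0.23,0.005,-0.185,0,0,0],[0.23,0.005,-0.185,0,0,0]]' >/dev/null; python3 chk.py &&
python3 -m handwheel '[[0,0,0.01,0,0,0],[0,0,0.015,0,0,0],[0,0,0.015,0,0,0]]' >/dev/null && python3 chk.py &&
python3 -m handwheel '[[0,0,0.01,0,0,0],[0,0,0.015,0,0,0],[0,0,0.015,0,0,0]]' >/dev/null && python3 chk.py &&
python3 -m handwheel '[[0,0,0.01,0,0,0],[0,0,0.015,0,0,0],[0,0,0.015,0,0,0]]' >/dev/null && python3 chk.py &&
python3 -m handwheel '[[0,0,0.01,0,0,0],[0,0,0.015,0,0,0],[0,0,0.015,0,0,0]]' >/dev/null && python3 chk.py &&
python3 -m handwheel '[[0,0,0.01,0,0,0],[0,0,0.015,0,0,0],[0,0,0.015,0,0,0]]' >/dev/null && python3 chk.py &&
python3 -m handwheel '[[0,0,0.01,0,0,0],[0,0,0.015,0,0,0],[0,0,0.015,0,0,0]]' >/dev/null && python3 chk.py &&
python3 -m handwheel '[[0,0,0.01,0,0,0],[0,0,0.015,0,0,0],[0,0,0.015,0,0,0]]' >/dev/null && python3 chk.py &&
python3 -m handwheel '[[0,0,0.01,0,0,0],[0,0,0.015,0,0,0],[0,0,0.015,0,0,0]]' >/dev/null && python3 chk.py
```

```text
t 9.67 xyz 0.5039 -0.2874 0.1840 Fz 2.6
t 9.92 xyz 0.5042 -0.2873 0.1818 Fz 4.0
t 10.17 xyz 0.5041 -0.2871 0.1784 Fz 4.0
t 10.42 xyz 0.5040 -0.2869 0.1752 Fz 3.4
t 10.67 xyz 0.5040 -0.2868 0.1721 Fz 4.1
t 10.92 xyz 0.5040 -0.2868 0.1692 Fz 4.0
t 11.17 xyz 0.5040 -0.2868 0.1662 Fz 4.0
t 11.42 xyz 0.5041 -0.2868 0.1632 Fz 4.4
t 11.67 xyz 0.5037 -0.2864 0.1599 Fz 4.0
```

```bash
python3 -m handwheel '[[0,0,0.01,0,0,0],[0,0,0.02,0,0,0],[0,0,0.02,0,0,0]]' >/dev/null && python3 chk.py &&
python3 -m handwheel '[[0,0,0.01,0,0,0],[0,0,0.015,0,0,0],[0,0,0.015,0,0,0]]' >/dev/null && python3 chk.py &&
python3 -m handwheel '[[0,0,0.01,0,0,0],[0,0,0.01,0,0,0]]' >/dev/null && python3 chk.py &&
python3 -m handwheel '[[0,0,0.01,0,0,0],[0,0,0.01,0,0,0]]' >/dev/null && python3 chk.py &&
python3 -m handwheel '[[0,0,0.01,0,0,0],[0,0,0.01,0,0,0]]' >/dev/null && python3 chk.py
```

```text
t 11.92 xyz 0.5038 -0.2865 0.1557 Fz 2.7
t 12.17 xyz 0.5038 -0.2865 0.1529 Fz 3.2
t 12.33 xyz 0.5039 -0.2866 0.1510 Fz 2.6
t 12.50 xyz 0.5040 -0.2866 0.1504 Fz 7.7
t 12.67 xyz 0.5041 -0.2867 0.1503 Fz 12.0
```

S2 is home too. S1 comes next; it should be the sticking one.

```bash
python3 -m handwheel '[[0,0,-0.15,0,0,0],[0,0,-0.32,0,0,0],[0.12,0,-0.32,0,0,0],[0.23,0.005,-0.32,0,0,0],[0.23,0.005,-0.32,0,0,0],[0.23,0.005,-0.25,0,0,0],[0.23,0.005,-0.22,0,0,0],[0.23,0.005,-0.20,0,0,0],[0.23,0.005,-0.185,0,0,0],[0.23,0.005,-0.185,0,0,0]]' >/dev/null; python3 chk.py &&
python3 -m handwheel '[[0,0,0.01,0,0,0],[0,0,0.015,0,0,0],[0,0,0.015,0,0,0]]' >/dev/null && python3 chk.py &&
python3 -m handwheel '[[0,0,0.01,0,0,0],[0,0,0.015,0,0,0],[0,0,0.015,0,0,0]]' >/dev/null && python3 chk.py &&
python3 -m handwheel '[[0,0,0.01,0,0,0],[0,0,0.01,0,0,0]]' >/dev/null && python3 chk.py &&
python3 -m handwheel '[[0,0,0.01,0,0,0],[0,0,0.01,0,0,0]]' >/dev/null && python3 chk.py &&
python3 -m handwheel '[[0,0,0.01,0,0,0],[0,0,0.01,0,0,0]]' >/dev/null && python3 chk.py &&
python3 -m handwheel '[[0,0,0.01,0,0,0],[0,0,0.01,0,0,0]]' >/dev/null && python3 chk.py &&
python3 -m handwheel '[[0,0,0.01,0,0,0],[0,0,0.01,0,0,0]]' >/dev/null && python3 chk.py &&
python3 -m handwheel '[[0,0,0.01,0,0,0],[0,0,0.01,0,0,0]]' >/dev/null && python3 chk.py
```

```text
t 13.50 xyz 0.5117 -0.2414 0.1838 Fz 1.5
t 13.75 xyz 0.5120 -0.2414 0.1816 Fz 3.9
t 14.00 xyz 0.5120 -0.2414 0.1784 Fz 3.8
t 14.17 xyz 0.5122 -0.2414 0.1774 Fz 7.6
t 14.33 xyz 0.5125 -0.2415 0.1773 Fz 12.3
```

S1 sticks at about 45 mm (12 N, no movement). I'll rise, open the gripper and look.

```bash
python3 -m handwheel '[[0,0,-0.1,0,0,0],[0,0,-0.25,0,0,0],[-0.1,0,-0.4,0,0,0],[-0.2,0,-0.4,0,0,0],[-0.2,0,-0.4,0,0,0],[-0.2,0,-0.4,0,0,0]]' -0.2
python3 - <<'E'
from h import *
np.set_printoptions(precision=4,suppress=True)
cw=viewer.calibration('wrist'); im=viewer.snapshot('wrist'); cv2.imwrite('pics/w2.png',im[:,:,::-1])
sd=viewer.snapshot('side');sc=viewer.snapshot('scene')
s=viewer.calibration('side')
b,m=blobs(im,(100,110,40),(128,255,255),200); print(b); print([onz(cw,x[0][0]+x[0][2]/2,x[0][1]+x[0][2]/2,.1774) for x in b[:3]])
b,m=blobs(im,(0,150,60),(6,255,255),400); print('pot',[(x,onz(cw,x[0][0]+x[0][2]/2,x[0][1]+x[0][3]/2,.08)) for x in b])
both=np.hstack([im, cv2.resize(sd[120:280,150:310],(384,384)),cv2.resize(sc[110:250,160:300],(384,384))]); cv2.imwrite('pics/b2.png',cv2.resize(both,(800,240))[:,:,::-1])
E
```

```text
time: 14.83
tool_pos: [0.505, -0.2818, 0.2528]
ee_rot: [-3.138, -0.001, 1.419]
wrist_force: [0.0, 0.1, -1.1]
width: 0.0377
finger_force: 0.0
[([240, 135, 30, 30, 710], [254.8, 149.5]), ([241, 180, 26, 27, 539], [253.0, 192.7]), ([241, 225, 25, 26, 501], [252.8, 237.2]), ([240, 265, 23, 12, 232], [251.2, 271.2])]
[array([ 0.5114, -0.2416,  0.1774]), array([ 0.5049, -0.2787,  0.1774]), array([ 0.4981, -0.3199,  0.1774])]
pot [(([134, 172, 75, 73, 4165], [171.5, 208.3]), array([ 0.3976, -0.3079,  0.08  ]))]
```

View pics/b2.png

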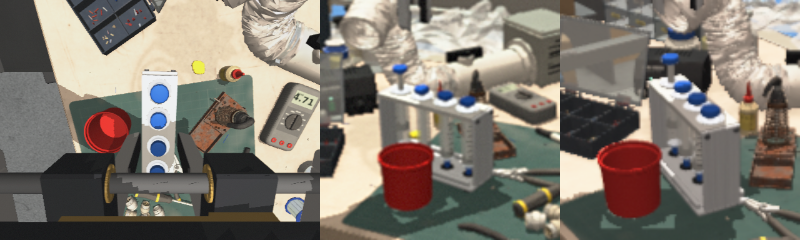

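All three free plungers are low on the rack and S1's knob stands proud, at (0.5115,-0.242). Next I'll grasp that knob.

```bash
python3 -m handwheel '[[0.1,0,0,0,0,0],[0.2,0,0,0,0,0],[0.2,0,0.1,0,0,0],[0.2,0,0.25,0,0,0],[0.2,0,0.38,0,0,0],[0.2,0,0.46,0,0,0],[0.2,0,0.5,0,0,0],[0.2,0,0.5,0,0,0]]' -0.2
python3 -m handwheel '[[0,0,0,0,0,0],[0,0,0,0,0,0],[0,0,0,0,0,0],[0,0,0,0,0,0],[0,0,0,0,0,0],[0,0,0,0,0,0]]' 1
```

```text
time: 15.65
tool_pos: [0.5104, -0.2399, 0.1511]
ee_rot: [-3.136, -0.002, 1.422]
wrist_force: [-0.1, 0.2, -0.6]
width: 0.0565
finger_force: 0.0
time: 16.15
tool_pos: [0.5123, -0.2418, 0.1556]
ee_rot: [3.14, 0.001, 1.421]
wrist_force: [-0.8, 0.6, 1.0]
width: 0.0253
finger_force: 30.0
```

```bash
python3 -m handwheel '[[0,0,-0.05,0,0,0],[0,0,-0.13,0,0,0],[0,0,-0.22,0,0,0],[0,0,-0.32,0,0,0],[0,0,-0.42,0,0,0],[0,0,-0.52,0,0,0],[0,0,-0.62,0,0,0],[0,0,-0.7,0,0,0],[0,0,-0.72,0,0,0],[0,0,-0.72,0,0,0]]' 1
python3 - <<'E'
from h import *
np.set_printoptions(precision=4,suppress=True)
V=[]
for n in ('wrist','side','scene'):
    c=viewer.calibration(n); im=viewer.snapshot(n); cv2.imwrite(f'pics/{n}3.png',im[:,:,::-1])
    b,m=blobs(im,(0,150,60),(6,255,255),400)
    for x in b:
        l,t,w,h,_=x[0]
        far=onz(c,l+w/2,t+.5,.08); o=-np.array(c['R']).T@np.array(c['t']); d=(far-o)[:2]; d/=np.linalg.norm(d)
        near=onz(c,l+w/2,t+h,0)
        print(n,x[0],'rim c',far[:2]-.044*d,'floor-edge',near[:2],d)
    V.append(im)
v=np.hstack([V[0],V[1][60:316,110:366].repeat(1,0) if 0 else cv2.resize(V[1][60:316,110:366],(384,384)),cv2.resize(V[2][60:316,110:366],(384,384))]); cv2.imwrite('pics/b3.png',cv2.resize(v,(800,240))[:,:,::-1])
E
```

```text
time: 16.98
tool_pos: [0.5125, -0.2418, 0.3005]
ee_rot: [3.138, 0.001, 1.422]
wrist_force: [1.0, -0.7, -0.2]
width: 0.0257
finger_force: 30.0
wrist [148, 191, 64, 54, 2719] rim c [ 0.4425 -0.2328] floor-edge [ 0.3647 -0.3701] [-0.7967 -0.6044]
side [189, 215, 37, 46, 1321] rim c [ 0.39   -0.3188] floor-edge [ 0.3599 -0.3293] [0.8597 0.5107]
scene [181, 192, 38, 45, 1368] rim c [ 0.3945 -0.3201] floor-edge [ 0.3731 -0.3414] [0.4542 0.8909]
```

View pics/b3.png

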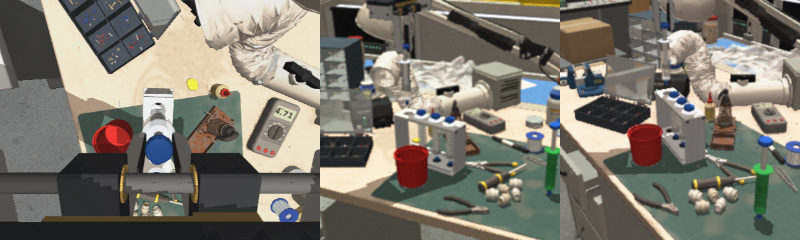

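```bash
python3 -m handwheel '[[-0.05,-0.06,0,0,0,0],[-0.12,-0.15,0,0,0,0],[-0.2,-0.24,0,0,0,0],[-0.28,-0.34,0,0,0,0],[-0.36,-0.43,0,0,0,0],[-0.42,-0.5,0,0,0,0],[-0.44,-0.53,0,0,0,0],[-0.44,-0.53,0,0,0,0],[-0.44,-0.53,0,0,0,0]]' 1
python3 - <<'E'
from h import *
V=[]
for n in ('side','scene'):
    im=viewer.snapshot(n); V.append(cv2.resize(im[110:290,130:310],(400,400)))
cv2.imwrite('pics/b4.png',np.hstack(V)[:,:,::-1])
E
```

```text
time: 17.88
tool_pos: [0.3938, -0.3126, 0.298]
ee_rot: [-3.141, -0.001, 1.421]
wrist_force: [0.2, 1.0, -0.3]
width: 0.0258
finger_force: 30.0
```

View pics/b4.png

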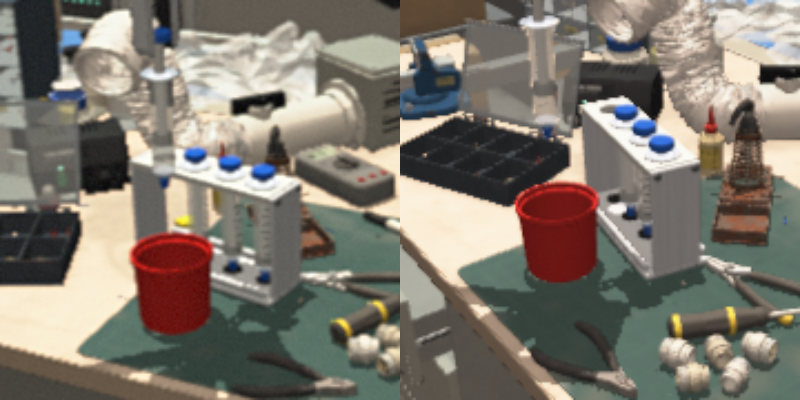

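The side and scene crops show the syringe hanging above the pot, tip at about (547,130) in the scene half. Three knobs are low in the rack. The pot's centre is about 6 mm further in +x, so I'll correct for that while lowering.

```bash
python3 -m handwheel '[[0,0.03,0.05,0,0,0],[0,0.03,0.13,0,0,0],[0,0.03,0.22,0,0,0],[0,0.03,0.32,0,0,0],[0,0.03,0.42,0,0,0],[0,0.03,0.52,0,0,0],[0,0.03,0.6,0,0,0],[0,0.03,0.66,0,0,0],[0,0.03,0.69,0,0,0],[0,0.03,0.69,0,0,0]]' 1 >/dev/null; python3 chk.py &&
python3 -m handwheel '[[0,0,0.01,0,0,0],[0,0,0.02,0,0,0],[0,0,0.02,0,0,0]]' >/dev/null && python3 chk.py &&
python3 -m handwheel '[[0,0,0.01,0,0,0],[0,0,0.02,0,0,0],[0,0,0.02,0,0,0]]' >/dev/null && python3 chk.py &&
python3 -m handwheel '[[0,0,0.01,0,0,0],[0,0,0.01,0,0,0]]' >/dev/null && python3 chk.py
```

```text
t 18.82 xyz 0.3998 -0.3126 0.1584 Fz -1.5
t 19.07 xyz 0.4004 -0.3140 0.1572 Fz -0.5
t 19.32 xyz 0.3999 -0.3136 0.1524 Fz -1.6
t 19.48 xyz 0.3998 -0.3136 0.1502 Fz -1.5
```

```bash
python3 -m handwheel '[[0,0,0.005,0,0,0],[0,0,0.005,0,0,0]]' >/dev/null && python3 chk.py
python3 -m handwheel '[[0,0,0.005,0,0,0],[0,0,0.005,0,0,0]]' >/dev/null && python3 chk.py
python3 - <<'E'
from h import *
V=[]
for n in ('side','scene'):
    im=viewer.snapshot(n); V.append(cv2.resize(im[110:290,130:310],(400,400)))
cv2.imwrite('pics/b5.png',np.hstack(V)[:,:,::-1])
E
```

```text
t 19.65 xyz 0.4000 -0.3137 0.1495 Fz 0.6
t 19.82 xyz 0.4003 -0.3141 0.1494 Fz 2.4
```

View pics/b5.png

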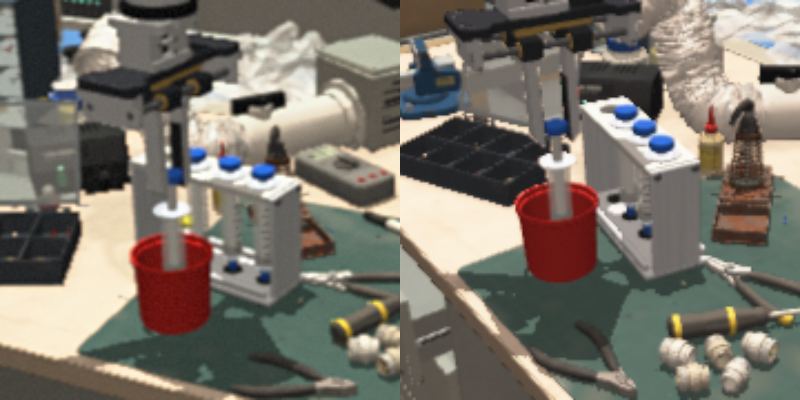

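The syringe stands inside the pot with its tip on the floor (contact at z≈0.1494), well centred. I'll release it and rise.

```bash
python3 -m handwheel '[[0,0,0,0,0,0],[0,0,0,0,0,0],[0,0,0,0,0,0],[0,0,0,0,0,0],[0,0,0,0,0,0],[0,0,0,0,0,0],[0,0,0,0,0,0],[0,0,0,0,0,0]]' -0.6
python3 -m handwheel '[[0,0,-0.03,0,0,0],[0,0,-0.07,0,0,0],[0,0,-0.12,0,0,0],[0,0,-0.18,0,0,0],[0,0,-0.26,0,0,0],[0,0,-0.36,0,0,0],[0,0,-0.46,0,0,0],[0,0,-0.56,0,0,0],[0,0,-0.6,0,0,0],[0,0,-0.6,0,0,0]]'
python3 -m handwheel '[[0,0,0,0,0,0],[0,0,0,0,0,0],[0,0,0,0,0,0],[0,0,0,0,0,0],[0,0,0,0,0,0],[0,0,0,0,0,0]]'
python3 - <<'E'
from h import *
V=[]
for n in ('side','scene'):
    im=viewer.snapshot(n); V.append(cv2.resize(im[110:290,130:310],(400,400)))
cv2.imwrite('pics/b6.png',np.hstack(V)[:,:,::-1])
E
```

```text
time: 20.58
tool_pos: [0.4, -0.3136, 0.1484]
ee_rot: [-3.142, 0.0, 1.422]
wrist_force: [-0.3, -0.1, -0.3]
width: 0.0738
finger_force: 0.0
time: 21.42
tool_pos: [0.4009, -0.3145, 0.2724]
ee_rot: [3.136, 0.004, 1.422]
wrist_force: [0.3, -0.5, 0.4]
width: 0.0748
finger_force: 0.0
time: 21.92
tool_pos: [0.3998, -0.3135, 0.2678]
ee_rot: [-3.141, -0.001, 1.422]
wrist_force: [0.2, -0.2, 0.1]
width: 0.075
finger_force: 0.0
```

View pics/b6.png

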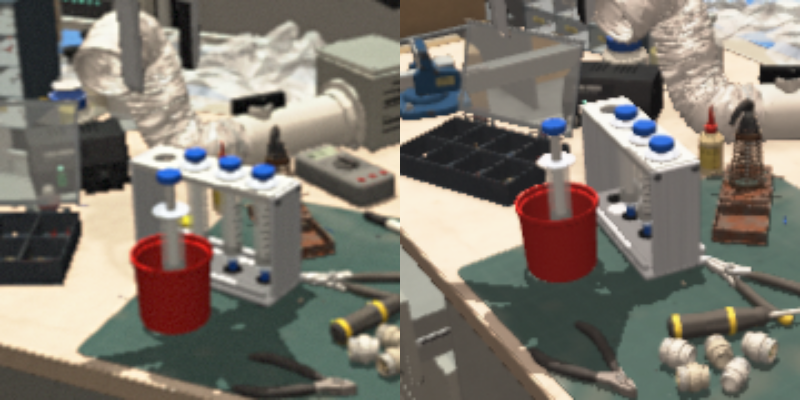

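The syringe stands in the pot with its plunger still up, and the other three are home in the rack. I'll check that nothing is moving, then hand in.

```bash
python3 -m handwheel '[[0,0,-0.05,0,0,0],[0,0,-0.05,0,0,0],[0,0,-0.05,0,0,0],[0,0,-0.05,0,0,0],[0,0,-0.05,0,0,0],[0,0,-0.05,0,0,0],[0,0,-0.05,0,0,0],[0,0,-0.05,0,0,0],[0,0,-0.05,0,0,0],[0,0,-0.05,0,0,0]]' >/dev/null
python3 - <<'E'
from h import *
im=viewer.snapshot('side'); a=cv2.resize(im[110:290,130:310],(400,400))[:,:,::-1]
d=cv2.absdiff(np.ascontiguousarray(a),cv2.imread('pics/b6.png')[:,:400])[130:340,100:310].max(2)
print('changed px',(d>40).sum())
if (d>40).sum()<150: print(robot.close_job())
E
```

```text
changed px 96
the job is handed in; nothing more can be done
None
```

I tried all four plungers: three ran free and are home in the rack. The fourth, in the far end hole, stuck about 45 mm above its flange's underside under a 12 N press and now stands tip down in the red pot. I handed the job in at about 23 s; no verdict came back.

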